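Load the spacer magazine and clip it shut

TASK

Load the two spacers into the tilted clear tube of the magazine, the brass one first so that it slides down to the bottom, then the black one so that it rests on top of the brass one. Then fold both yellow clip flaps fully down over the tube's mouth. Leave the glue bottle, the steel dish and the loose lens housing in front where they stand.

Things in the scene. Friction and masses are not known exactly. Their poses are not given: they have to be found in the camera images.
- magazine_tube: clear round tube, closed below, fixed 30 degrees from upright on a grey stand 150 x 110 mm, mouth leaning towards the robot. Origin: centre of the bore's inner floor. Own z runs up the bore and out of the mouth; own y is level, roughly to the robot's left; own x leads away from the robot and up (30 degrees). Bore 32 mm wide, 108 mm deep, its last 12 mm flaring to 44 mm. Does not move when pushed
- tube_mouth (a point): centre of the tube's mouth in the plane of its rim (52 mm outside diameter), 108 mm up the bore; same axes as the tube. Black hinge blocks, 26 mm wide, stand left and right of it, below the rim, out to 39 mm from the axis; nothing stands fore and aft of it (along own x)
- seat_low (a point): the point on the tube's axis 25 mm above the inner floor, where the centre of the lower spacer belongs
- seat_high (a point): the point on the tube's axis 75 mm above the inner floor, where the centre of the upper spacer belongs; the top of the upper spacer then lies 8 mm below the rim
- spacer_brass_center (a point): centre, half-way up, of the brass spacer: a plain cylinder 28 mm in diameter and 50 mm long (about 70 g, either end may go first), standing upright on the desk; own z along its length
- spacer_black_center (a point): centre, half-way up, of the black plastic spacer: same size and mass as the brass one, standing upright on the desk; own z along its length
- flap_left (a joint): yellow clip flap at the left (+ own y of the tube): 0 = folded fully down over the mouth (its stop), 1.57 = upright, parallel to the tube, up to 2.3 = leaning outward. Hinge line parallel to own x, 34 mm from the axis, 1 mm above the rim. Plate 24 mm wide, 3 mm thick, its top 5 mm above the rim when shut, reaching 31 mm from the hinge. Light friction (1 N at the free edge): stays where left, no spring
- flap_left_edge (a point): middle of the free edge of the left flap, 30 mm from its hinge
- flap_right (a joint): the same for the yellow clip flap at the right (- own y of the tube) of the mouth; mirror image
- flap_right_edge (a point): middle of the free edge of the right flap, 30 mm from its hinge
- glue_bottle: white glue bottle with blue cap, 34 mm in diameter, 126 mm tall, standing loose; origin at the centre of its underside; a bystander
- steel_dish: round shallow steel dish with small screws, 69 mm in diameter, 18 mm high, loose; origin at the centre of its underside; a bystander
- front_housing: flat lens housing, black with a light grey top plate, with a round hole, 63 x 91 x 22 mm, lying loose in front of the magazine towards the robot; origin at about the centre of its underside; a bystander
Not all that is in view belongs to the job. Of the things that look like the part that bears spacer_brass_center, the smallest one is meant.

How it is judged:
On the way, in this order (a step that is already met when the one before it is completed fails the run):
1. the brass spacer has slid down and rests at the bottom of the tube (distance between spacer_brass_center and seat_low below 0.007 m and linear speed of spacer_brass below 0.03 m/s), for 0.2 s.
2. the black spacer rests on top of the brass one in the tube (distance between spacer_black_center and seat_high below 0.008 m and distance between spacer_brass_center and seat_low below 0.007 m and linear speed of spacer_black below 0.03 m/s), for 0.2 s.
3. both clip flaps are folded down over the mouth (value of joint each of flap_left, flap_right below 0.15 rad), for 0.2 s.
At the end, for the whole second after the job is handed in: The brass spacer's centre is within 7 mm of the lower seat and the black spacer's within 8 mm of the upper seat, both at rest in the tube, and both flaps are within 0.15 rad of fully folded down (all of step 3 and distance between spacer_brass_center and seat_low below 0.007 m and distance between spacer_black_center and seat_high below 0.008 m and linear speed of each of spacer_brass, spacer_black below 0.02 m/s); the robot touches nothing.
It fails at once if the glue bottle is shifted by more than 30 mm (distance of glue_bottle from where it was at the start of the episode above 0.03 m).
It fails at once if the steel dish is shifted by more than 30 mm (distance of steel_dish from where it was at the start of the episode above 0.03 m).
It fails at once if the lens housing in front is shifted by more than 30 mm (distance of front_housing from where it was at the start of the episode above 0.03 m).
It also fails if it takes over 69 s, if anything falls off the work surface, if the arm or the gripper's body presses on something with over 40 N, if the wrist force passes 120 N, or if a joint passes its speed limit or range.

ROBOT

A 6-joint arm with a two-finger parallel gripper is mounted at the origin on a cart in front of the work surface, level with it; the furniture and walls round the work are solid. World frame = base frame: x ahead of the robot, y to its left, z up, the work surface at z = 0. Lengths are in m, angles in rad, forces in N, time in s.
With the tool pointing down it reaches from about 0.35 to 0.975 m from the base axis. Payload 4.9 kg.
Tool frame: the origin (TCP) lies between the finger pads; the fingertips stand 19 mm ahead of it and the grasp point (between the pads) is the TCP; z points along the fingers, y is the line along which they close (so a half turn about z gives the same grasp; the last joint's range is limited). The gripper opens to 85 mm and grips with 20 to 120 N. Pads are 22 mm wide; open, the fingers measure 114 mm over their backs; the gripper's body (76 mm by 85 mm) begins 54 mm behind the grasp point. The pads swing forward as they close: fully open they stand 13 mm farther back than shut.
Start: joints at [-1.353, 0.053, 1.613, -0, 1.476, -0.119], TCP at [0.207, -0.59, 0.25] pointing down, gripper open.
Joint ranges: [-3.01, 3.01], [-1.01, 2.22], [0.06, 2.58], [-1.02, 4.17], [0.09, 2.62], [-3.14, 3.14]. Speed limits (rad/s): [2.57, 2.57, 3.14, 3.14, 3.14, 3.14].

INTERFACE

Orientations are given as a rotation vector (axis times angle).
In Python, from station import ctrl gives the robot as it stands. The module is installed in compiled form; this text tells all that it offers.
- The arm moves only by the tool servo_tool, never from a script. Its argument "increments" is a list that holds one entry, the list of rows, each a list of 5 numbers: the finger opening in cm, from 0 to 8.54, then the shift along the tool's x, y, z in cm, then the turn about the tool's z in degrees. A call has 1 to 5 rows; each row is the pose to reach, as a shift and turn from the pose commanded when the call began, along the tool's axes at that moment; what a row does not reach only later rows make up. A row lasts 1/10 s, in which the tool goes at most 50 mm and 8.59 degrees, less where a joint would pass 70% of its speed; a pose out of reach is approached as far as the arm can. A call with a gripper value outside its range is refused whole. The fingers move at their own pace and stop on an object; "newtons" is the grip in N (left out, the last holds). Time passes only in rows, so rows that repeat a pose let the fingers close. It gives the time, the measured TCP pose, the force, the opening and the grip force at its end, in the units of the state.
- ctrl.get_obs(): the state, without advancing time (a new reading comes with each control period).
- ctrl.get_image(name): name is "scene" or "top"; returns a dict with "img" (480x640x3 uint8, red, green, blue), "fx", "fy", "cx", "cy" (pixels), "rvec" (rotation vector, rad) and "tvec" (3), from world to camera coordinates, as OpenCV has them. Camera axes: x right, y down, z forward; pixel columns grow to the right and rows downward; lengths in m; the calibration is good to about 2 mm. A picture is of the moment at which its call begins. There is no depth.
- ctrl.finish_job(): hands the job in; it is judged then, once.
The state is a dict: "t": time; "q": joint angles; "dq": joint speeds; "effort": joint torques, N m; "tool_pos": TCP position; "tool_rot": TCP orientation; "contact_force": force on the tool from outside, world axes, zero at the start; "wrist_torque": the same for the moment, N m; "opening": finger opening in m; "grip_force": force on a finger pad.
Only numpy, scipy, OpenCV 4.12 (cv2) and the standard library are available. Lean on these libraries where they do the work, as an engineer would, in place of code of your own. Each camera call takes 0.05 s, during which the arm holds its last target. There are 200 camera calls.

## Working session

There is one attempt and no reset: what is moved stays moved. The work goes in short steps, Python scripts to look and compute and a tool call to move; the robot and the scene stay as the last step left them, time stands still between calls to the robot, and variables do not carry over. Pictures are saved under pics/ and viewed, at most 10 in all, crops included, and the job is handed in when it is done.

Besides the shell and the picture viewer there is one more tool, called as a command line: name --argument value ..., lists and objects as JSON in quotes. servo_tool: Moves the arm, as the interface text tells. Its arguments: {"type":"object","properties":{"increments":{"type":"array"},"newtons":{"type":"number"}},"required":["increments"]}

```bash
mkdir -p pics; cat > h.py <<'E'
from station import ctrl
import numpy as np, cv2
from scipy.spatial.transform import Rotation as R
def snap(n,f):
    d=ctrl.get_image(n); cv2.imwrite('pics/'+f+'.png',d['img'][:,:,::-1]); np.savez('pics/'+f,**d); return d
def ray(d,u,v):
    Rm=R.from_rotvec(d['rvec']).as_matrix(); c=-Rm.T@d['tvec']
    r=Rm.T@np.array([(u-d['cx'])/d['fx'],(v-d['cy'])/d['fy'],1]); return c,r
def onz(d,u,v,z):
    c,r=ray(d,u,v); return c+r*(z-c[2])/r[2]
def proj(d,p):
    q=R.from_rotvec(d['rvec']).as_matrix()@np.array(p)+d['tvec']; return np.array([d['fx']*q[0]/q[2]+d['cx'],d['fy']*q[1]/q[2]+d['cy']])
def tri(d1,p1,d2,p2):
    c1,r1=ray(d1,*p1);c2,r2=ray(d2,*p2)
    s=np.linalg.lstsq(np.c_[r1,-r2],c2-c1,rcond=None)[0]
    a,b=c1+s[0]*r1,c2+s[1]*r2; return (a+b)/2,np.linalg.norm(a-b)
E
python3 - <<'E'
from h import *
for n in('scene','top'):
    d=snap(n,n+'0'); print(n,ray(d,d['cx'],d['cy']),d['fx'])
print(ctrl.get_obs())
E
```

```text
scene (array([0.12021541, 0.75553078, 0.58234489]), array([ 0.44453644, -0.75689724, -0.47905524])) 465.08974456079903
top (array([0.38655525, 0.02707167, 1.19955571]), array([ 0.12132868, -0.02483722, -0.9923016 ])) 562.5182046196421
{'t': 0.1, 'q': array([-1.35301258e+00,  5.32764099e-02,  1.61414005e+00, -1.80503990e-05,
        1.47596604e+00, -1.19003567e-01]), 'dq': array([-7.47804040e-04,  3.66699502e-04, -2.16403787e-03,  7.57463152e-05,
       -3.63824809e-04, -2.38002689e-04]), 'effort': array([ 1.18174128e-03, -3.94901526e+01, -3.71363068e+01,  2.89287834e-05,
        3.89887151e-03,  1.21625717e-05]), 'tool_pos': array([ 0.20641748, -0.58938546,  0.2492048 ]), 'tool_rot': array([-3.09539369e+00, -5.26230826e-01,  1.66896927e-04]), 'contact_force': array([0.43080471, 0.05819077, 0.09244394]), 'wrist_torque': array([-0.06519699, -0.01917158, -0.06246149]), 'grip_force': 0.0, 'opening': 0.08522266907367596}
```

View pics/scene0.png

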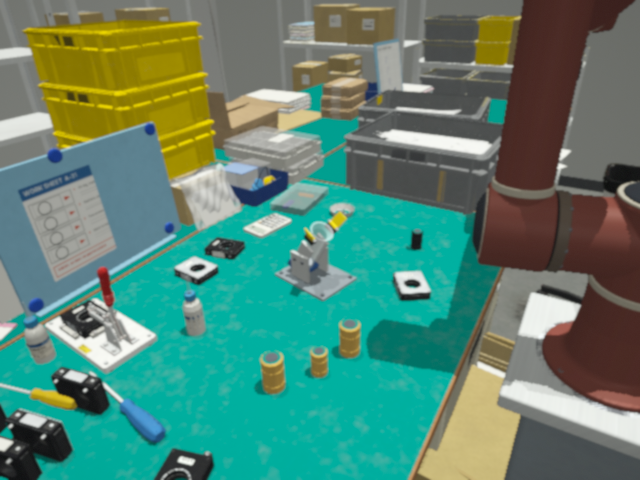

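View pics/top0.png

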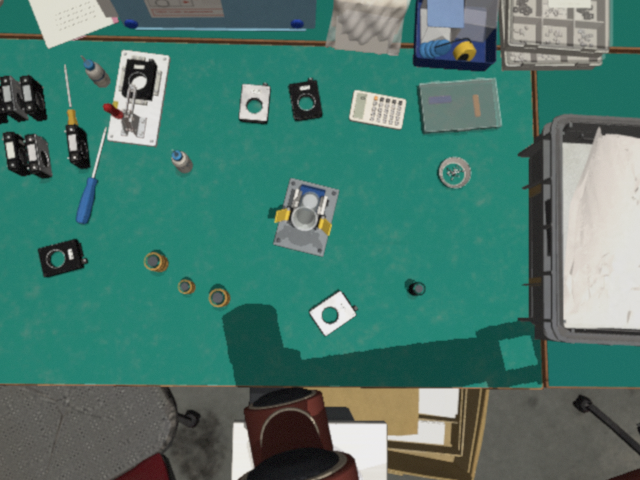

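The top view shows the small brass spacer near (186,287), the black one near (416,289), and the magazine mouth near (305,215) with yellow flaps either side. The scene view shows brass at (319,362), black at (416,240), and the tube at (318,240). I'll enlarge these.

```bash
python3 - <<'E'
from h import *
s=cv2.imread('pics/scene0.png');t=cv2.imread('pics/top0.png')
def c(i,u,v,w,h,W,H): return cv2.resize(i[v:v+h,u:u+w],(W,H),interpolation=cv2.INTER_CUBIC)
a=np.hstack([c(t,265,170,80,80,400,400),c(s,275,200,80,80,400,400)])
b=np.hstack([c(t,166,267,40,40,200,200),c(t,396,269,40,40,200,200),c(s,299,342,40,40,200,200),c(s,396,220,40,40,200,200)])
cv2.imwrite('pics/crop0.png',np.vstack([a,b]))
E
```

```text
(no output)
```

View pics/crop0.png

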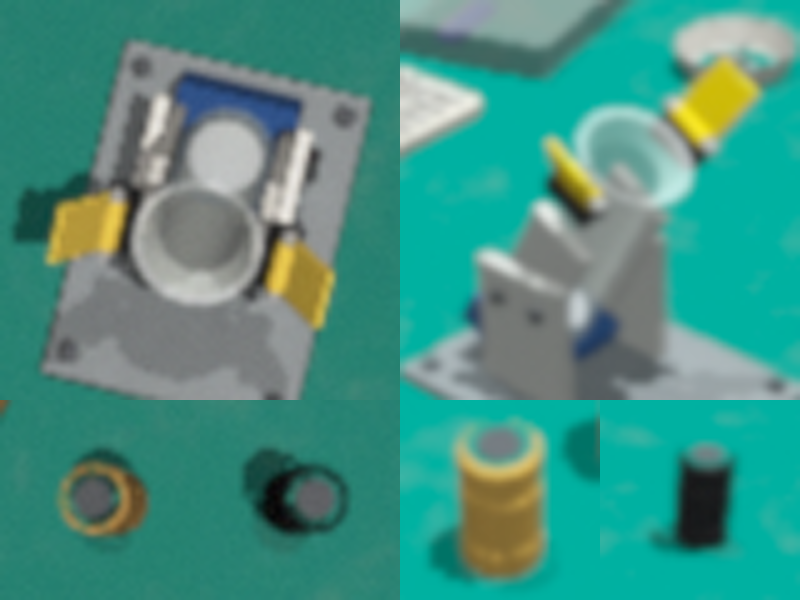

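```bash
python3 - <<'E'
from h import *
S=dict(np.load('pics/scene0.npz'));T=dict(np.load('pics/top0.npz'))
print('mouth',tri(T,(304.4,218.4),S,(322,231.6)))
for n,a,b in(('brass',(185,286.4),(319,350.6)),('black',(418.8,288.4),(417.4,231))):
    print(n,onz(T,*a,.05),onz(S,*b,.05),tri(T,a,S,b))
P=[onz(T,265+u/5,170+v/5,.008) for u,v in((128,40),(370,98),(43,372))]
print(P); x=P[0]-P[2]; y=P[0]-P[1]
print(np.linalg.norm(x),np.linalg.norm(y),np.degrees(np.arctan2(x[1],x[0])),np.degrees(np.arctan2(-y[0],y[1])))
m=tri(T,(304.4,218.4),S,(322,231.6))[0]
for yaw in (-14,-12,-16):
  Rt=R.from_euler('ZY',[yaw,-30],degrees=True).as_matrix()
  print(yaw,'floor',m-Rt@[0,0,.108])
  for q in (1.57,2.0,2.3):
    for s in(1,-1):
      e=m+Rt@np.array([0,s*(.034-.03*np.cos(q)),.001+.03*np.sin(q)]); print(q,s,(proj(T,e)-[265,170])*5,(proj(S,e)-[275,200])*5+[400,0])
# rim ellipse check
Rt=R.from_euler('ZY',[-14,-30],degrees=True).as_matrix()
for d,o in((T,[265,170]),(S,[195,200])):
  pr=np.array([(proj(d,m+Rt@[.026*np.cos(a),.026*np.sin(a),0])-o)*5 for a in np.linspace(0,6.28,60)]); print(pr.min(0),pr.max(0))
o=ctrl.get_obs(); print(R.from_rotvec(o['tool_rot']).as_matrix().round(3))
E
```

```text
mouth (array([0.55549688, 0.01924909, 0.12737879]), np.float64(0.0001476245056837647))
brass [0.42454347 0.25861448 0.05      ] [0.42532563 0.25831526 0.05      ] (array([0.42478683, 0.25865139, 0.0504578 ]), np.float64(0.0005739177433830078))
black [ 0.42652713 -0.21744695  0.05      ] [ 0.42613552 -0.21604761  0.05      ] (array([ 0.42659126, -0.21761632,  0.04914808]), np.float64(7.29250534918425e-05))
[array([0.66220004, 0.04944602, 0.008     ]), array([ 0.63850341, -0.05542939,  0.008     ]), array([0.51737328, 0.0831555 , 0.008     ])]
0.14869808346208668 0.10751922194152563 -13.102714194807973 -12.73219891753773
-14 floor [0.60789285 0.00618531 0.03384805]
1.57 1 [ 99.7362456  247.45420734] [602.18258712 140.58159925]
1.57 -1 [274.7276132  293.50531334] [716.9175572   83.99254481]
2.0 1 [ 68.70793751 236.51046223] [577.66759763 155.77132279]
2.0 -1 [307.55579857 299.36489893] [734.52909739  78.22006919]
2.3 1 [ 51.61789929 227.03548221] [560.1615897  170.00513932]
2.3 -1 [327.84353484 299.72347783] [742.02260944  79.71119356]
-12 floor [0.60831685 0.00802186 0.03384805]
1.57 1
[... 277 characters left out ...]
6] [564.29150408 171.1114871 ]
2.3 -1 [330.05213142 295.18380925] [739.27633316  78.11936565]
-16 floor [0.60740501 0.00436468 0.03384805]
1.57 1 [ 99.22344128 244.06168368] [599.12814365 140.10988545]
1.57 -1 [272.49097607 296.12479187] [718.10859556  85.26924729]
2.0 1 [ 68.64434358 232.060171  ] [573.92806238 154.8976041 ]
2.0 -1 [305.13986341 303.11954229] [736.56868126  79.75024656]
2.3 1 [ 51.96871725 222.00969406] [556.13339229 168.83058956]
2.3 -1 [325.47498989 304.18471767] [744.64827915  81.34907897]
[130.29047075 178.2944074 ] [264.09427008 304.98791415]
[575.73551096 109.14001107] [693.06991988 208.2541852 ]
[[ 0.944  0.33  -0.   ]
 [ 0.33  -0.944  0.002]
 [ 0.    -0.002 -1.   ]]
```

servo_tool --increments '[[[4.8,4.2,-1.6,0,8],[4.8,8.4,-3.2,0,16],[4.8,12.6,-4.8,0,24],[4.8,16.8,-6.4,0,32.3],[4.8,21,-8,0,32.3]]]'

```text
t: 0.6
tool_pos: [0.3792, -0.4434, 0.2497]
tool_rot: [-3.12, 0.36, 0.001]
contact_force: [-0.6, -0.3, 0.4]
opening: 0.048
grip_force: 0.0
```

```bash
cat > go.py <<'E'
from h import *; import sys
o=ctrl.get_obs(); Rt=R.from_rotvec(o['tool_rot']).as_matrix()
print('t',round(o['t'],2),'pos',o['tool_pos'].round(4),'yaw',round(np.degrees(np.arctan2(Rt[1,0],Rt[0,0])),2),'F',o['contact_force'].round(1),'open',round(o['opening'],4),'grip',round(o['grip_force'],1))
a=np.radians(-13);Y=np.array([[np.cos(a),np.sin(a),0],[-np.sin(a),np.cos(a),0],[0,0,1]])
m=np.array([.5555,.0192,.1274]);T=R.from_euler('ZY',[-13,-30],degrees=True).as_matrix()
print('tube frame rel mouth (mm)',(T.T@(o['tool_pos']-m)*1000).round(1))
A=[float(v) for v in sys.argv[1:]]
for i in range(0,len(A),3):
    print('cm to',A[i:i+3],(Rt.T@(np.array(A[i:i+3])-o['tool_pos'])*100).round(2))
E
python3 go.py .4248 .2585 .25 .4248 .2585 .042
```

```text
t 0.6 pos [ 0.3792 -0.4434  0.2497] yaw -13.16 F [-0.6 -0.3  0.4] open 0.048 grip 0.0
tube frame rel mouth (mm) [   2.6 -490.4  139.8]
cm to [0.4248, 0.2585, 0.25] [-1.154e+01 -6.939e+01  2.000e-02]
cm to [0.4248, 0.2585, 0.042] [-11.53 -69.38  20.82]
```

servo_tool --increments '[[[4.8,0,-4.9,0,0],[4.8,0,-9.8,0,0],[4.8,0,-14.7,0,0],[4.8,0,-19.6,0,0],[4.8,0,-24.5,0,0]]]'

```text
t: 1.1
tool_pos: [0.4333, -0.2042, 0.2498]
tool_rot: [-3.121, 0.356, 0.0]
contact_force: [1.0, 0.1, 1.0]
opening: 0.0481
grip_force: 0.0
```

servo_tool --increments '[[[4.8,-1,-4.8,0,0],[4.8,-2,-9.6,0,0],[4.8,-3,-14.4,0,0],[4.8,-4,-19.2,0,0],[4.8,-5,-24,0,0]]]'

```text
t: 1.6
tool_pos: [0.4381, 0.0408, 0.25]
tool_rot: [-3.121, 0.356, -0.0]
contact_force: [0.6, 0.1, -0.2]
opening: 0.0475
grip_force: 0.0
```

servo_tool --increments '[[[4.8,-1.6,-4.7,0,0],[4.8,-3.2,-9.4,0,0],[4.8,-4.8,-14.1,0,0],[4.8,-6.5,-20.8,0,0],[4.8,-6.5,-20.8,0,0]]]'

```text
t: 2.1
tool_pos: [0.421, 0.2596, 0.2498]
tool_rot: [-3.121, 0.349, 0.002]
contact_force: [0.2, -1.2, -0.3]
opening: 0.048
grip_force: 0.0
```

```bash
python3 go.py .4248 .2585 .25 .4248 .2585 .042
```

```text
t 2.1 pos [0.421  0.2596 0.2498] yaw -12.76 F [ 0.2 -1.2 -0.3] open 0.048 grip 0.0
tube frame rel mouth (mm) [-99.1 203.9 198.6]
cm to [0.4248, 0.2585, 0.25] [ 0.4   0.02 -0.02]
cm to [0.4248, 0.2585, 0.042] [ 0.42  0.03 20.78]
```

servo_tool --increments '[[[4.8,0.4,0,5,0],[4.8,0.4,0,10,0],[4.8,0.4,0,15,0],[4.8,0.4,0,18,0],[4.8,0.4,0,20.8,0]]]'

```text
t: 2.6
tool_pos: [0.4245, 0.2547, 0.0394]
tool_rot: [3.12, -0.355, -0.005]
contact_force: [-0.2, -0.6, 0.7]
opening: 0.0478
grip_force: 0.0
```

servo_tool --increments '[[[4.8,0,0,0,0],[2.0,0,0,0,0],[2.0,0,0,0,0],[2.0,0,0,0,0],[2.0,0,0,0,0]]]' --newtons 25

```text
t: 3.1
tool_pos: [0.4266, 0.2555, 0.0434]
tool_rot: [-3.12, 0.356, -0.003]
contact_force: [0.2, 0.7, 2.0]
opening: 0.0269
grip_force: 26.1
```

servo_tool --increments '[[[2.0,0,0,0,0],[2.0,0,0,0,0],[2.0,0,0,-3,0],[2.0,0,0,-8,0],[2.0,0,0,-13,0]]]'

```text
t: 3.6
tool_pos: [0.4248, 0.2547, 0.1723]
tool_rot: [3.12, -0.356, -0.005]
contact_force: [1.1, 0.7, -0.8]
opening: 0.0271
grip_force: 25.9
```

```bash
python3 go.py
```

```text
t 3.6 pos [0.4248 0.2547 0.1723] yaw -13.01 F [ 1.1  0.7 -0.8] open 0.0271 grip 25.9
tube frame rel mouth (mm) [-133.7  200.1  129.1]
```

servo_tool --increments '[[[2.0,1,1,-4,0],[2.0,4,4,-6.5,0],[2.0,7.4,7.4,-6.5,0],[2.0,10.8,10.8,-6.5,0],[2.0,14,14,-6.5,0]]]'

```text
t: 4.1
tool_pos: [0.5316, 0.0856, 0.2374]
tool_rot: [-3.121, 0.356, -0.001]
contact_force: [1.1, 0.7, -1.2]
opening: 0.027
grip_force: 25.9
```

servo_tool --increments '[[[2.0,2,3,0,0],[2.0,4.3,6,0,0],[2.0,4.3,6,2,0],[2.0,4.3,6,4,0],[2.0,4.3,6,4,0]]]'

```text
t: 4.6
tool_pos: [0.5571, 0.019, 0.1932]
tool_rot: [3.121, -0.357, -0.012]
contact_force: [-0.2, 0.3, -1.5]
opening: 0.0272
grip_force: 25.9
```

```bash
TC="17.2,0,24.9;0,0,25" python3 go.py; python3 - <<'E'
from h import *
a=snap('scene','s1');b=snap('top','t1')
i=cv2.imread('pics/scene1.png') if 0 else a['img'][:,:,::-1]; j=b['img'][:,:,::-1]
r=lambda x:cv2.resize(x,(400,400),interpolation=cv2.INTER_CUBIC)
cv2.imwrite('pics/c1.png',np.hstack([r(j[170:250,265:345]),r(i[180:260,275:355])]))
E
```

```text
t 4.6 pos [0.5571 0.019  0.1932] yaw -13.05 F [-0.2  0.3 -1.5] open 0.0272 grip 25.9
tube frame rel mouth (mm) [34.3  0.1 56.2]
tube (17.2, 0.0, 24.9) world [0.5579 0.0186 0.1576] cm [0.11 0.01 3.56]
tube (0.0, 0.0, 25.0) world [0.5433 0.022  0.1491] cm [-1.38  0.01  4.42]
```

View pics/c1.png

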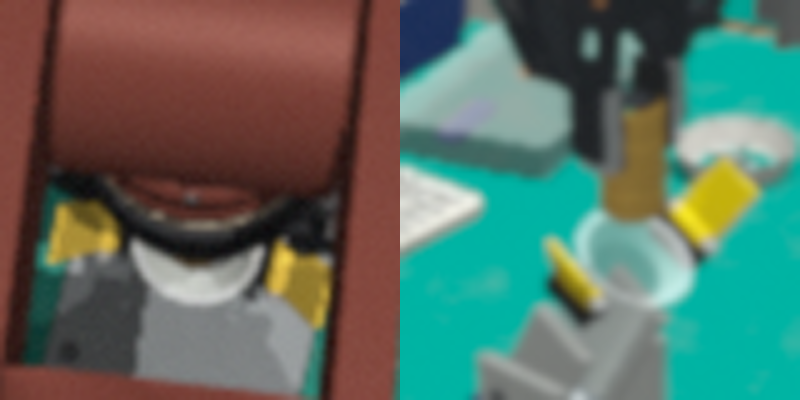

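The scene view shows the brass spacer hanging just above the mouth: its bottom is at crop (635,210) and the mouth ellipse is centred at (635,258). I'll insert it and then pivot.

servo_tool --increments '[[[2.0,0.05,0,1,0],[2.0,0.05,0,2,0],[2.0,0.05,0,2.8,0],[2.0,0.05,0,3.5,0],[2.0,0.05,0,3.5,0]]]'

```text
t: 5.2
tool_pos: [0.5589, 0.0192, 0.1606]
tool_rot: [3.121, -0.356, -0.004]
contact_force: [0.1, -0.1, -1.8]
opening: 0.0272
grip_force: 25.9
```

```bash
TC="17.2,0,24.9;0,0,25" python3 go.py
```

```text
t 5.2 pos [0.5589 0.0192 0.1606] yaw -13.0 F [ 0.1 -0.1 -1.8] open 0.0272 grip 25.9
tube frame rel mouth (mm) [19.5  0.8 27.1]
tube (17.2, 0.0, 24.9) world [0.5579 0.0186 0.1576] cm [-0.09  0.08  0.3 ]
tube (0.0, 0.0, 25.0) world [0.5433 0.022  0.1491] cm [-1.58  0.08  1.16]
```

servo_tool --increments '[[[2.0,0,0,0.2,0],[2.0,-0.2,0,0.4,0],[2.0,-0.4,0,0.5,0],[2.0,-0.6,0,0.6,0],[2.0,-0.8,0,0.7,0]]]'

```text
t: 5.7
tool_pos: [0.5553, 0.0197, 0.1585]
tool_rot: [3.12, -0.356, 0.016]
contact_force: [7.7, -3.7, 6.2]
opening: 0.027
grip_force: 26.5
```

```bash
TC="0,0,25" python3 go.py
```

```text
t 5.7 pos [0.5553 0.0197 0.1585] yaw -13.02 F [ 7.7 -3.7  6.2] open 0.027 grip 26.5
tube frame rel mouth (mm) [15.3  0.4 27.1]
tube (0.0, 0.0, 25.0) world [0.5433 0.022  0.1491] cm [-1.23  0.04  0.94]
```

servo_tool --increments '[[[2.0,-0.2,0,0.1,0],[2.0,-0.4,0,0.2,0],[2.0,-0.6,0,0.3,0],[2.0,-0.8,0,0.4,0],[2.0,-0.8,0,0.4,0]]]' --newtons 20

```text
t: 6.2
tool_pos: [0.5499, 0.0211, 0.1582]
tool_rot: [3.119, -0.356, 0.026]
contact_force: [5.6, -4.4, 13.3]
opening: 0.0269
grip_force: 27.9
```

```bash
TC="0,0,25" python3 go.py; python3 - <<'E'
from h import *
a=snap('scene','s2')
cv2.imwrite('pics/c2.png',cv2.resize(a['img'][180:260,275:355,::-1],(480,480),interpolation=cv2.INTER_CUBIC))
E
```

```text
t 6.2 pos [0.5499 0.0211 0.1582] yaw -13.02 F [ 5.6 -4.4 13.3] open 0.0269 grip 27.9
tube frame rel mouth (mm) [10.3  0.5 29.6]
tube (0.0, 0.0, 25.0) world [0.5433 0.022  0.1491] cm [-0.68  0.05  0.9 ]
```

View pics/c2.png

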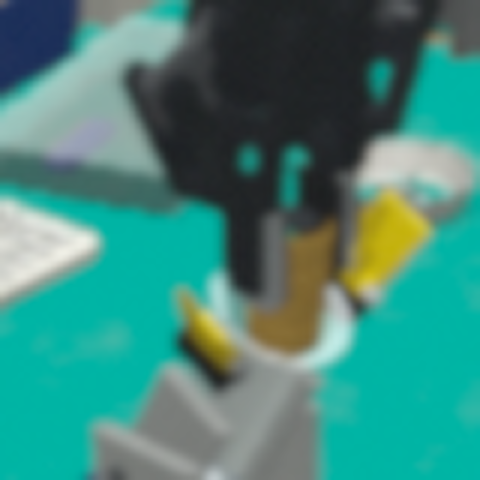

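The spacer is pivoting, its top leaning towards the robot and its bottom inside the flare at about (290,335). I'll continue.

servo_tool --increments '[[[2.0,-0.2,0,0,0],[2.0,-0.4,0,0,0],[2.0,-0.6,0,0,0],[2.0,-0.8,0,0,0],[2.0,-0.8,0,0,0]]]'

```text
t: 6.75
tool_pos: [0.5414, 0.023, 0.1573]
tool_rot: [3.119, -0.356, 0.023]
contact_force: [5.9, -5.2, 11.5]
opening: 0.0271
grip_force: 29.0
```

```bash
TC="0,0,25" python3 go.py
```

```text
t 6.75 pos [0.5414 0.023  0.1573] yaw -13.02 F [ 5.9 -5.2 11.5] open 0.0271 grip 29.0
tube frame rel mouth (mm) [ 2.3  0.5 33.2]
tube (0.0, 0.0, 25.0) world [0.5433 0.022  0.1491] cm [0.2  0.05 0.83]
```

servo_tool --increments '[[[2.0,-0.1,0,0.2,0],[2.0,-0.1,0,0.4,0],[2.0,-0.1,0,0.6,0],[2.0,-0.1,0,0.8,0],[2.0,-0.1,0,0.8,0]]]'

```text
t: 7.25
tool_pos: [0.544, 0.0227, 0.1553]
tool_rot: [3.119, -0.356, 0.037]
contact_force: [4.1, -4.8, 26.2]
opening: 0.0273
grip_force: 30.5
```

```bash
TC="0,0,25" python3 go.py; python3 - <<'E'
from h import *
a=snap('scene','s3')
cv2.imwrite('pics/c3.png',cv2.resize(a['img'][180:260,275:355,::-1],(480,480),interpolation=cv2.INTER_CUBIC))
E
```

```text
t 7.25 pos [0.544  0.0227 0.1553] yaw -13.02 F [ 4.1 -4.8 26.2] open 0.0273 grip 30.5
tube frame rel mouth (mm) [ 3.6  0.8 30.2]
tube (0.0, 0.0, 25.0) world [0.5433 0.022  0.1491] cm [-0.07  0.08  0.62]
```

View pics/c3.png

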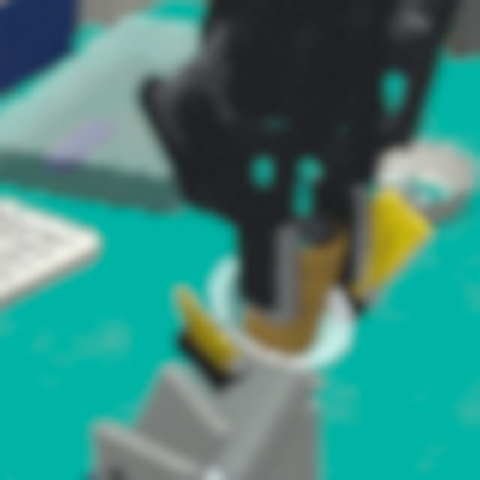

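servo_tool --increments '[[[2.0,0.15,0,0,0],[2.0,0.3,0,0,0],[2.0,0.45,0,0,0],[2.0,0.6,0,0,0],[2.0,0.6,0,0,0]]]'

```text
t: 7.8
tool_pos: [0.5476, 0.0216, 0.1527]
tool_rot: [3.119, -0.356, 0.027]
contact_force: [-0.0, -5.1, 23.4]
opening: 0.027
grip_force: 30.3
```

```bash
TC="0,0,25" python3 go.py
```

```text
t 7.8 pos [0.5476 0.0216 0.1527] yaw -13.01 F [-0.  -5.1 23.4] open 0.027 grip 30.3
tube frame rel mouth (mm) [ 5.5  0.6 26. ]
tube (0.0, 0.0, 25.0) world [0.5433 0.022  0.1491] cm [-0.43  0.06  0.36]
```

servo_tool --increments '[[[2.0,0.1,0.1,0.1,0],[2.0,0.2,0.2,0.2,0],[2.0,0.2,0.2,0.2,0],[2.0,-0.1,0.2,0.2,0],[2.0,-0.4,0.2,0.2,0]]]'

```text
t: 8.3
tool_pos: [0.5414, 0.022, 0.1461]
tool_rot: [-3.121, 0.356, -0.02]
contact_force: [4.9, -0.9, 4.7]
opening: 0.0273
grip_force: 28.9
```

```bash
TC="0,0,25" python3 go.py
```

```text
t 8.3 pos [0.5414 0.022  0.1461] yaw -13.02 F [ 4.9 -0.9  4.7] open 0.0273 grip 28.9
tube frame rel mouth (mm) [-3.1 -0.5 23.4]
tube (0.0, 0.0, 25.0) world [0.5433 0.022  0.1491] cm [ 0.19 -0.05 -0.29]
```

servo_tool --increments '[[[3.6,0,0,0,0],[3.8,0,0,0,0],[3.8,0,0,0,0],[3.8,0,0,0,0],[3.8,0,0,0,0]]]'

```text
t: 8.8
tool_pos: [0.5366, 0.0224, 0.1407]
tool_rot: [-3.121, 0.356, 0.002]
contact_force: [0.8, -0.1, -0.9]
opening: 0.0383
grip_force: 0.0
```

servo_tool --increments '[[[3.8,-0.3,0,-1,0],[3.8,-0.8,0,-3,0],[3.8,-2,0,-6,0],[3.8,-5,0,-9,0],[3.8,-9,2,-11,0]]]'

```text
t: 9.3
tool_pos: [0.4452, 0.0238, 0.2548]
tool_rot: [-3.121, 0.353, -0.005]
contact_force: [-0.3, -0.2, 1.4]
opening: 0.038
grip_force: 0.0
```

```bash
python3 go.py .4266 -.2176 .23; python3 - <<'E'
from h import *
a=snap('scene','s4');b=snap('top','t4')
r=lambda x:cv2.resize(x[:,:,::-1],(400,400),interpolation=cv2.INTER_CUBIC)
cv2.imwrite('pics/c4.png',np.hstack([r(b['img'][170:250,265:345]),r(a['img'][190:270,275:355])]))
E
```

```text
t 9.3 pos [0.4452 0.0238 0.2548] yaw -12.89 F [-0.3 -0.2  1.4] open 0.038 grip 0.0
tube frame rel mouth (mm) [-30.3 -20.4 164.6]
cm to [0.4266, -0.2176, 0.23] [ 3.56 23.95  2.47]
```

View pics/c4.png

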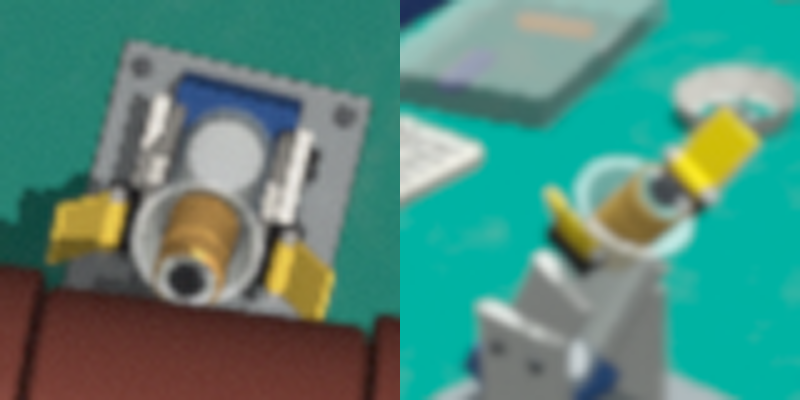

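```bash
python3 - <<'E'
from h import *
S=dict(np.load('pics/s4.npz'));Tt=dict(np.load('pics/t4.npz'))
p,e=tri(Tt,(265+185/5,170+278/5),S,(275+270/5,190+188/5)); print(p,e)
m=np.array([.5555,.0192,.1274]);T=R.from_euler('ZY',[-13,-30],degrees=True).as_matrix()
print('top face in tube',(T.T@(p-m)*1000).round(1))
for th in (0,15,30,45):   # candidate tilts beyond tube, about own y
    ax=np.array([-np.sin(np.radians(th)),0,np.cos(np.radians(th))])
    b=p-T@ax*.05; print(th,(T.T@(b-m)*1000).round(1),(proj(Tt,b)-[265,170])*5,(proj(S,b)-[275,190])*5+[400,0])
E
```

```text
[0.53790902 0.02314069 0.14302127] 0.0028531493330382013
top face in tube [-7.8 -0.1 22.5]
0 [ -7.8  -0.1 -27.5] [201.03383041 236.20687742] [624.41637075 260.35182282]
15 [  5.1  -0.1 -25.8] [207.5269096 207.7696237] [606.22097143 236.26669637]
30 [ 17.2  -0.1 -20.8] [212.72515732 183.8014289 ] [592.01955255 209.04518889]
45 [ 27.6  -0.1 -12.8] [216.27069176 165.91475421] [582.67221587 180.33062476]
```

The brass spacer is in the bore but cocked about 12° too far towards the robot: its top face is at tube (-8,0,22) mm and it is hung up. I'll regrip its top and straighten it.

```bash
TC="29,0,77;-1,0,25;7,0,23" python3 go.py
```

```text
t 9.4 pos [0.4437 0.0228 0.2571] yaw -13.01 F [ 0.9 -0.5  0.3] open 0.0379 grip 0.0
tube frame rel mouth (mm) [-30.2 -21.6 167.2]
tube (29.0, 0.0, 77.0) world [0.5425 0.0222 0.2086] cm [ 9.59 -2.16  4.95]
tube (-1.0, 0.0, 25.0) world [0.5425 0.0222 0.1486] cm [ 9.53 -2.16 10.95]
tube (7.0, 0.0, 23.0) world [0.5502 0.0204 0.1508] cm [10.33 -2.16 10.73]
```

servo_tool --increments '[[[4.0,3.5,-0.8,1,0],[4.0,7,-1.6,2,0],[4.0,9.5,-2.1,4,0],[4.0,9.5,-2.1,8,0],[4.0,9.5,-2.1,10.8,0]]]'

```text
t: 9.9
tool_pos: [0.5422, 0.0222, 0.1411]
tool_rot: [-3.121, 0.356, 0.004]
contact_force: [-15.4, 2.2, 154.7]
opening: 0.0403
grip_force: 86.1
```

servo_tool --increments '[[[4.0,0,0,0,0],[2.0,0,0,0,0],[2.0,0,0,0,0],[2.0,0,0,0,0],[2.0,0,0,0,0]]]' --newtons 20

```text
t: 10.4
tool_pos: [0.5425, 0.0223, 0.1434]
tool_rot: [-3.121, 0.356, -0.002]
contact_force: [1.8, 0.2, 0.8]
opening: 0.0273
grip_force: 22.0
```

servo_tool --increments '[[[2.0,0.1,0,0,0],[2.0,0.3,0,0,0],[2.0,0.5,0,0,0],[2.0,0.7,0,0,0],[2.0,0.7,0,0,0]]]'

```text
t: 10.9
tool_pos: [0.5458, 0.0213, 0.1422]
tool_rot: [-3.121, 0.355, 0.016]
contact_force: [-9.5, 2.7, 7.1]
opening: 0.0268
grip_force: 31.4
```

```bash
TC="0,0,23" python3 go.py
```

```text
t 10.9 pos [0.5458 0.0213 0.1422] yaw -12.99 F [-9.5  2.7  7.1] open 0.0268 grip 31.4
tube frame rel mouth (mm) [-1.2 -0.2 17.7]
tube (0.0, 0.0, 23.0) world [0.5443 0.0218 0.1473] cm [-0.16 -0.02 -0.51]
```

servo_tool --increments '[[[3.6,0,0,0,0],[3.8,0,0,0,0],[3.8,0,0,-0.3,0],[3.8,0,0,-1,0],[3.8,-0.2,0,-2,0]]]'

```text
t: 11.4
tool_pos: [0.5472, 0.0206, 0.1636]
tool_rot: [3.12, -0.356, 0.001]
contact_force: [-0.2, 0.1, 1.2]
opening: 0.0383
grip_force: 0.0
```

servo_tool --increments '[[[3.8,-0.5,0,-2,0],[3.8,-1,0,-4,0],[3.8,-3,0,-7,0],[3.8,-6,0,-9,0],[3.8,-9,2,-10,0]]]'

```text
t: 11.9
tool_pos: [0.4556, 0.0222, 0.2676]
tool_rot: [3.121, -0.353, 0.01]
contact_force: [-0.8, -2.1, 0.3]
opening: 0.0384
grip_force: 0.0
```

```bash
python3 go.py .4266 -.2176 .23; python3 - <<'E'
from h import *
a=snap('scene','s5');b=snap('top','t5')
r=lambda x:cv2.resize(x[:,:,::-1],(400,400),interpolation=cv2.INTER_CUBIC)
cv2.imwrite('pics/c5.png',np.hstack([r(b['img'][170:250,265:345]),r(a['img'][190:270,275:355])]))
E
```

```text
t 11.9 pos [0.4556 0.0222 0.2676] yaw -12.89 F [-0.8 -2.1  0.3] open 0.0384 grip 0.0
tube frame rel mouth (mm) [-14.8 -19.5 170.4]
cm to [0.4266, -0.2176, 0.23] [ 2.5  24.03  3.76]
```

View pics/c5.png

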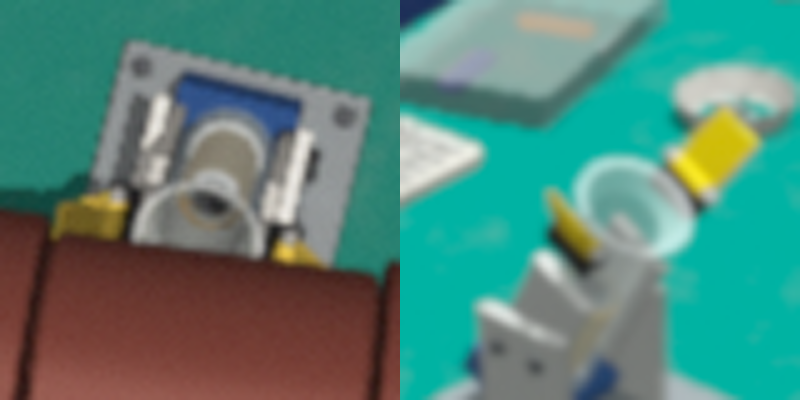

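The brass spacer is now at the bottom: the top view shows it through the tube wall between crop (220,145) and (215,205). The black spacer is next, with gentler descents.

servo_tool --increments '[[[4.8,0.5,4.8,1,0],[4.8,1,9.6,2,0],[4.8,1.5,14.4,3,0],[4.8,2,19.2,3.8,0],[4.8,2.5,24,3.8,0]]]'

```text
t: 12.5
tool_pos: [0.4245, -0.2198, 0.2246]
tool_rot: [3.121, -0.356, -0.0]
contact_force: [0.6, 0.3, 0.5]
opening: 0.0481
grip_force: 0.0
```

servo_tool --increments '[[[4.8,0,0,1,0],[4.8,0,0,4,0],[4.8,0,0,8,0],[4.8,0,0,11,0],[4.8,0,0,12,0]]]'

```text
t: 13.0
tool_pos: [0.4236, -0.216, 0.1017]
tool_rot: [-3.119, 0.355, 0.008]
contact_force: [0.4, -0.5, 0.4]
opening: 0.0476
grip_force: 0.0
```

```bash
python3 go.py .4266 -.2168 .042
```

```text
t 13.0 pos [ 0.4236 -0.216   0.1017] yaw -12.99 F [ 0.4 -0.5  0.4] open 0.0476 grip 0.0
tube frame rel mouth (mm) [ -78.3 -258.9   15.6]
cm to [0.4266, -0.2168, 0.042] [0.34 0.02 5.97]
```

servo_tool --increments '[[[4.8,0.3,0,2,0],[4.8,0.3,0,4,0],[4.8,0.3,0,5.3,0],[4.8,0.3,0,5.9,0],[4.8,0.3,0,6.0,0]]]'

```text
t: 13.5
tool_pos: [0.4283, -0.2183, 0.0453]
tool_rot: [-3.121, 0.355, 0.0]
contact_force: [-0.3, -0.5, 0.1]
opening: 0.0477
grip_force: 0.0
```

servo_tool --increments '[[[4.8,0,0,0,0],[2.0,0,0,0,0],[2.0,0,0,0,0],[2.0,0,0,0,0],[2.0,0,0,0,0]]]' --newtons 20

```text
t: 14.0
tool_pos: [0.4288, -0.2188, 0.0465]
tool_rot: [3.121, -0.356, 0.003]
contact_force: [-0.2, 0.2, 5.7]
opening: 0.0269
grip_force: 20.0
```

```bash
TC="38,0,80" python3 go.py
```

```text
t 14.0 pos [ 0.4288 -0.2188  0.0465] yaw -13.01 F [-0.2  0.2  5.7] open 0.0269 grip 20.0
tube frame rel mouth (mm) [-101.  -260.4  -35.1]
tube (38.0, 0.0, 80.0) world [0.5486 0.0208 0.2157] cm [  6.31 -26.03 -16.93]
```

servo_tool --increments '[[[2.0,0,0,-3,0],[2.0,0,0,-7,0],[2.0,0.5,-2,-11,0],[2.0,1.5,-6,-15,0],[2.0,2.5,-10,-18,0]]]'

```text
t: 14.5
tool_pos: [0.4722, -0.1321, 0.2222]
tool_rot: [3.12, -0.359, 0.003]
contact_force: [1.8, 0.1, -0.6]
opening: 0.0276
grip_force: 20.1
```

servo_tool --increments '[[[2.0,1,-4,-1,0],[2.0,2,-8,-1,0],[2.0,3,-12,-1,0],[2.0,4,-15.5,-1,0],[2.0,4.4,-16,-1,0]]]'

```text
t: 15.0
tool_pos: [0.5513, 0.0166, 0.2295]
tool_rot: [-3.121, 0.349, 0.001]
contact_force: [-0.4, -0.9, -1.5]
opening: 0.0272
grip_force: 20.2
```

```bash
TC="19.7,0,29.3" python3 go.py
```

```text
t 15.0 pos [0.5513 0.0166 0.2295] yaw -12.76 F [-0.4 -0.9 -1.5] open 0.0272 grip 20.2
tube frame rel mouth (mm) [48.  -3.5 90.2]
tube (19.7, 0.0, 29.3) world [0.5578 0.0187 0.1626] cm [ 0.6  -0.34  6.69]
```

servo_tool --increments '[[[2.0,0.5,-0.2,0.5,0],[2.0,0.5,-0.2,2,0],[2.0,0.5,-0.2,3.5,0],[2.0,0.5,-0.2,4.2,0],[2.0,0.5,-0.2,4.4,0]]]'

```text
t: 15.5
tool_pos: [0.5546, 0.0137, 0.1837]
tool_rot: [3.121, -0.358, -0.006]
contact_force: [0.2, -0.6, -0.4]
opening: 0.0272
grip_force: 20.2
```

```bash
TC="19.7,0,29.3" python3 go.py
```

```text
t 15.5 pos [0.5546 0.0137 0.1837] yaw -13.08 F [ 0.2 -0.6 -0.4] open 0.0272 grip 20.2
tube frame rel mouth (mm) [28.5 -5.6 48.6]
tube (19.7, 0.0, 29.3) world [0.5578 0.0187 0.1626] cm [ 0.21 -0.56  2.11]
```

servo_tool --increments '[[[2.0,0.1,-0.2,0,0],[2.0,0.2,-0.5,0,0],[2.0,0.2,-0.5,0,0]]]'

```text
t: 15.8
tool_pos: [0.5598, 0.0189, 0.1872]
tool_rot: [-3.121, 0.355, -0.003]
contact_force: [0.8, -0.2, -1.7]
opening: 0.0274
grip_force: 20.2
```

```bash
TC="19.7,0,29.3" python3 go.py
```

```text
t 15.8 pos [0.5598 0.0189 0.1872] yaw -12.99 F [ 0.8 -0.2 -1.7] open 0.0274 grip 20.2
tube frame rel mouth (mm) [33.6  0.7 49.7]
tube (19.7, 0.0, 29.3) world [0.5578 0.0187 0.1626] cm [-0.19  0.07  2.46]
```

servo_tool --increments '[[[2.0,-0.1,0,0.8,0],[2.0,-0.1,0,1.6,0],[2.0,-0.1,0,2.2,0],[2.0,-0.1,0,2.4,0],[2.0,-0.1,0,2.4,0]]]'

```text
t: 16.3
tool_pos: [0.558, 0.0189, 0.1618]
tool_rot: [3.121, -0.356, -0.001]
contact_force: [1.0, 0.3, 0.1]
opening: 0.0268
grip_force: 20.2
```

servo_tool --increments '[[[2.0,-0.2,0,0.1,0],[2.0,-0.4,0,0.2,0],[2.0,-0.6,0,0.3,0],[2.0,-0.8,0,0.4,0],[2.0,-1.0,0,0.5,0]]]'

```text
t: 16.8
tool_pos: [0.5519, 0.0203, 0.1615]
tool_rot: [3.12, -0.356, 0.017]
contact_force: [4.9, -3.5, 11.8]
opening: 0.0271
grip_force: 21.6
```

```bash
TC="0,0,29" python3 go.py
```

```text
t 16.8 pos [0.5519 0.0203 0.1615] yaw -13.01 F [ 4.9 -3.5 11.8] open 0.0271 grip 21.6
tube frame rel mouth (mm) [13.8  0.3 31.4]
tube (0.0, 0.0, 29.0) world [0.5414 0.0225 0.1525] cm [-1.08  0.03  0.89]
```

servo_tool --increments '[[[2.0,-0.2,0,0,0],[2.0,-0.4,0,0,0],[2.0,-0.6,0,0.1,0],[2.0,-0.8,0,0.2,0],[2.0,-1.0,0.1,0.3,0]]]'

```text
t: 17.3
tool_pos: [0.5433, 0.022, 0.1605]
tool_rot: [-3.121, 0.356, -0.022]
contact_force: [4.8, -0.7, 15.3]
opening: 0.0276
grip_force: 23.1
```

```bash
TC="0,0,29" python3 go.py
```

```text
t 17.3 pos [0.5433 0.022  0.1605] yaw -13.01 F [ 4.8 -0.7 15.3] open 0.0276 grip 23.1
tube frame rel mouth (mm) [ 5.7 -0.1 34.9]
tube (0.0, 0.0, 29.0) world [0.5414 0.0225 0.1525] cm [-0.21 -0.01  0.79]
```

servo_tool --increments '[[[2.0,0,0,0.2,0],[2.0,0,0,0.4,0],[2.0,0.1,0,0.5,0],[2.0,0.3,0.1,0.5,0],[2.0,0.5,0.1,0.5,0]]]'

```text
t: 17.8
tool_pos: [0.5482, 0.0205, 0.1579]
tool_rot: [-3.12, 0.356, -0.022]
contact_force: [0.7, -0.9, 11.7]
opening: 0.0272
grip_force: 22.6
```

```bash
TC="0,0,29" python3 go.py
```

```text
t 17.8 pos [0.5482 0.0205 0.1579] yaw -13.0 F [ 0.7 -0.9 11.7] open 0.0272 grip 22.6
tube frame rel mouth (mm) [ 8.8 -0.4 30.1]
tube (0.0, 0.0, 29.0) world [0.5414 0.0225 0.1525] cm [-0.72 -0.04  0.53]
```

servo_tool --increments '[[[2.0,0.1,0,0.2,0],[2.0,0.1,0,0.3,0],[2.0,-0.1,0,0.4,0],[2.0,-0.3,0,0.4,0],[2.0,-0.5,0,0.4,0]]]'

```text
t: 18.3
tool_pos: [0.5431, 0.0215, 0.1514]
tool_rot: [-3.12, 0.356, -0.022]
contact_force: [5.0, 0.3, 6.0]
opening: 0.0269
grip_force: 23.6
```

```bash
TC="0,0,29" python3 go.py
```

```text
t 18.3 pos [0.5431 0.0215 0.1514] yaw -13.01 F [5.  0.3 6. ] open 0.0269 grip 23.6
tube frame rel mouth (mm) [ 1.1 -0.6 27.1]
tube (0.0, 0.0, 29.0) world [0.5414 0.0225 0.1525] cm [-0.19 -0.06 -0.11]
```

servo_tool --increments '[[[2.0,0.1,0,0.1,0],[2.0,0.2,0,0.2,0],[2.0,0.3,0,0.2,0],[2.0,0.4,0,0.2,0],[2.0,0.4,0,0.2,0]]]'

```text
t: 18.8
tool_pos: [0.5442, 0.0209, 0.1456]
tool_rot: [-3.12, 0.355, -0.009]
contact_force: [3.7, 1.1, 6.5]
opening: 0.0275
grip_force: 23.8
```

```bash
TC="0,0,25" python3 go.py
```

```text
t 18.8 pos [0.5442 0.0209 0.1456] yaw -13.0 F [3.7 1.1 6.5] open 0.0275 grip 23.8
tube frame rel mouth (mm) [-0.7 -0.9 21.5]
tube (0.0, 0.0, 25.0) world [0.5433 0.022  0.1491] cm [-0.11 -0.09 -0.34]
```

servo_tool --increments '[[[2.0,0.2,0,-0.2,0],[3.6,0.3,0,-0.3,0],[3.8,0.3,0,-0.3,0],[3.8,0.3,0,-1,0],[3.8,0.2,0,-2,0]]]'

```text
t: 19.3
tool_pos: [0.543, 0.0202, 0.1625]
tool_rot: [3.121, -0.356, -0.005]
contact_force: [0.2, -0.1, -0.1]
opening: 0.0382
grip_force: 0.0
```

servo_tool --increments '[[[3.8,-0.5,0,-2,0],[3.8,-1,0,-4,0],[3.8,-3,0,-7,0],[3.8,-6,0,-9,0],[3.8,-9,0,-10,0]]]'

```text
t: 19.8
tool_pos: [0.4563, 0.0405, 0.2667]
tool_rot: [-3.121, 0.356, -0.006]
contact_force: [-0.3, 0.3, 0.4]
opening: 0.0384
grip_force: 0.0
```

servo_tool --increments '[[[0,-2,0,0,0],[0,-5,0,0,0],[0,-5,0,0,0],[0,-5,0,0,0],[0,-5,0,0,0]]]'

```text
t: 20.3
tool_pos: [0.4082, 0.0515, 0.2637]
tool_rot: [3.121, -0.356, 0.001]
contact_force: [-0.2, 0.2, 0.8]
opening: -0.0001
grip_force: 0.0
```

```bash
python3 go.py; python3 - <<'E'
from h import *
a=snap('scene','s6');b=snap('top','t6')
r=lambda x:cv2.resize(x[:,:,::-1],(400,400),interpolation=cv2.INTER_CUBIC)
cv2.imwrite('pics/c6.png',np.hstack([r(b['img'][170:250,265:345]),r(a['img'][190:270,275:355])]))
E
```

```text
t 20.3 pos [0.4082 0.0515 0.2637] yaw -13.01 F [-0.2  0.2  0.8] open -0.0001 grip 0.0
tube frame rel mouth (mm) [-62.4  -1.6 193.4]
```

View pics/c6.png

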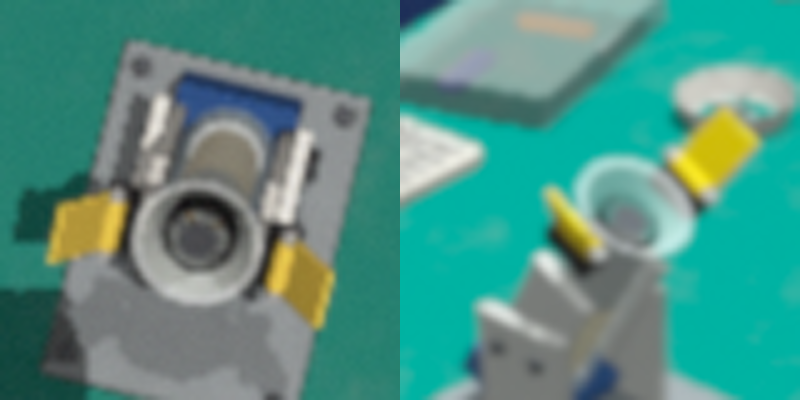

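The top view shows the black spacer in the bore, concentric at crop (200,235), with brass below it. Next I fold the flaps with the fingers closed.

```bash
TC="44.5,80,86;14.5,80,34;14.5,20,34;14.5,18,26" python3 go.py
```

```text
t 20.4 pos [0.4082 0.0515 0.2633] yaw -13.02 F [-0.3  0.4 -0.7] open -0.0 grip 0.0
tube frame rel mouth (mm) [-62.6  -1.7 193.1]
tube (44.5, 80.0, 86.0) world [0.5691 0.0982 0.2241] cm [14.63 -8.18  3.92]
tube (14.5, 80.0, 34.0) world [0.5692 0.0981 0.1641] cm [14.63 -8.18  9.92]
tube (14.5, 20.0, 34.0) world [0.5557 0.0397 0.1641] cm [14.63 -2.18  9.92]
tube (14.5, 18.0, 26.0) world [0.5591 0.0368 0.1572] cm [15.03 -1.98 10.61]
```

servo_tool --increments '[[[0,4,-2.2,0,0],[0,8,-4.4,1,0],[0,12,-6.8,2,0],[0,14.6,-8.2,3,0],[0,14.6,-8.2,4,0]]]'

```text
t: 20.9
tool_pos: [0.5711, 0.0992, 0.2214]
tool_rot: [3.121, -0.355, -0.003]
contact_force: [0.1, -0.2, -0.6]
opening: 0.0002
grip_force: 0.0
```

servo_tool --increments '[[[0,0,0,1,0],[0,0,0,3,0],[0,0,0,5,0],[0,0,0,5.8,0],[0,0,0,6,0]]]'

```text
t: 21.4
tool_pos: [0.567, 0.0984, 0.162]
tool_rot: [3.121, -0.356, -0.004]
contact_force: [0.4, -0.4, -0.8]
opening: -0.0002
grip_force: 0.0
```

```bash
TC="14.5,80,34;14.5,20,34;14.5,18,26" python3 go.py
```

```text
t 21.4 pos [0.567  0.0984 0.162 ] yaw -13.02 F [ 0.4 -0.4 -0.8] open -0.0002 grip 0.0
tube frame rel mouth (mm) [11.6 79.7 33.2]
tube (14.5, 80.0, 34.0) world [0.5692 0.0981 0.1641] cm [ 0.22 -0.03 -0.21]
tube (14.5, 20.0, 34.0) world [0.5557 0.0397 0.1641] cm [ 0.22  5.97 -0.21]
tube (14.5, 18.0, 26.0) world [0.5591 0.0368 0.1572] cm [0.62 6.17 0.48]
```

servo_tool --increments '[[[0,0.1,1,-0.1,0],[0,0.2,2,-0.1,0],[0,0.2,3,-0.1,0],[0,0.2,4,-0.1,0],[0,0.2,4.5,-0.1,0]]]'

```text
t: 21.9
tool_pos: [0.5605, 0.0533, 0.1649]
tool_rot: [-3.121, 0.357, -0.003]
contact_force: [2.1, 2.9, 0.6]
opening: 0.0001
grip_force: 1.1
```

servo_tool --increments '[[[0,0,0.5,0,0],[0,0,1,0,0],[0,0,1.5,0,0],[0,0,1.5,0,0]]]'

```text
t: 22.3
tool_pos: [0.5566, 0.0391, 0.1642]
tool_rot: [3.12, -0.356, -0.001]
contact_force: [0.0, -0.4, 0.8]
opening: -0.0002
grip_force: 0.5
```

```bash
TC="14.5,20,34;14.5,18,26" python3 go.py
```

```text
t 22.3 pos [0.5566 0.0391 0.1642] yaw -13.03 F [ 0.  -0.4  0.8] open -0.0002 grip 0.5
tube frame rel mouth (mm) [15.5 19.6 33.5]
tube (14.5, 20.0, 34.0) world [0.5557 0.0397 0.1641] cm [-0.11 -0.04  0.01]
tube (14.5, 18.0, 26.0) world [0.5591 0.0368 0.1572] cm [0.29 0.16 0.7 ]
```

Contact has been made as expected. I'll press down until the stop shows in the force.

servo_tool --increments '[[[0,0.1,0,0.2,0],[0,0.2,0,0.4,0],[0,0.3,0,0.6,0],[0,0.3,0,0.7,0],[0,0.3,0,0.7,0]]]'

```text
t: 22.8
tool_pos: [0.5602, 0.0389, 0.1576]
tool_rot: [3.121, -0.356, 0.001]
contact_force: [0.2, -2.1, 3.4]
opening: 0.0001
grip_force: 1.5
```

```bash
python3 go.py
```

```text
t 22.8 pos [0.5602 0.0389 0.1576] yaw -13.01 F [ 0.2 -2.1  3.4] open 0.0001 grip 1.5
tube frame rel mouth (mm) [15.2 20.2 26.1]
```

servo_tool --increments '[[[0,0.1,0.1,0.2,0],[0,0.2,0.1,0.4,0],[0,0.2,0.1,0.5,0],[0,0.2,0.1,0.5,0]]]'

```text
t: 23.2
tool_pos: [0.5609, 0.0386, 0.1567]
tool_rot: [-3.12, 0.355, 0.005]
contact_force: [-14.7, 1.3, 24.8]
opening: -0.0002
grip_force: 12.1
```

```bash
python3 go.py
```

```text
t 23.2 pos [0.5609 0.0386 0.1567] yaw -12.97 F [-14.7   1.3  24.8] open -0.0002 grip 12.1
tube frame rel mouth (mm) [15.4 20.1 24.9]
```

The left flap is against its stop: 25 N with no further travel. Now the right one.

servo_tool --increments '[[[0,-0.2,0,-1,0],[0,-0.2,0,-4,0],[0,-0.2,1,-7,0],[0,-0.2,5,-7.5,0],[0,-0.2,8,-7.5,0]]]'

```text
t: 23.7
tool_pos: [0.5418, -0.0404, 0.2287]
tool_rot: [-3.121, 0.354, -0.004]
contact_force: [0.2, -0.0, 0.3]
opening: -0.0001
grip_force: 0.0
```

servo_tool --increments '[[[0,0,2.0,0,0],[0,0,2.2,0,0],[0,0,2.2,2,0],[0,0,2.2,4,0],[0,0,2.2,5,0]]]'

```text
t: 24.2
tool_pos: [0.5354, -0.06, 0.1745]
tool_rot: [-3.12, 0.355, 0.006]
contact_force: [0.1, -0.0, -1.0]
opening: -0.0004
grip_force: 0.0
```

```bash
TC="14.5,-80,34" python3 go.py
```

```text
t 24.2 pos [ 0.5354 -0.06    0.1745] yaw -12.97 F [ 0.1 -0.  -1. ] open -0.0004 grip 0.0
tube frame rel mouth (mm) [ 22.  -81.7  41.7]
tube (14.5, -80.0, 34.0) world [ 0.5332 -0.0578  0.1641] cm [-0.26 -0.17  1.04]
```

servo_tool --increments '[[[0,-0.1,0,0.5,0],[0,-0.1,0,0.9,0],[0,-0.1,0,0.9,0],[0,-0.1,-1,0.9,0],[0,-0.1,-2,0.9,0]]]'

```text
t: 24.7
tool_pos: [0.5408, -0.041, 0.1693]
tool_rot: [3.121, -0.356, 0.003]
contact_force: [-2.5, -2.1, 1.9]
opening: 0.0002
grip_force: 1.4
```

servo_tool --increments '[[[0,0,-1,0,0],[0,0,-2,0,0],[0,0,-3,0,0],[0,0,-4,0,0],[0,0,-4,0,0]]]'

```text
t: 25.2
tool_pos: [0.5497, -0.0011, 0.1687]
tool_rot: [-3.121, 0.353, -0.002]
contact_force: [0.2, 0.5, 1.7]
opening: -0.0001
grip_force: 0.8
```

```bash
TC="15,-20,26" python3 go.py
```

```text
t 25.2 pos [ 0.5497 -0.0011  0.1687] yaw -12.9 F [0.2 0.5 1.7] open -0.0001 grip 0.8
tube frame rel mouth (mm) [ 19.8 -21.   36.3]
tube (15.0, -20.0, 26.0) world [ 5.510e-01 -3.000e-04  1.574e-01] cm [ 0.1  -0.1   1.13]
```

servo_tool --increments '[[[0,0.1,0,0.3,0],[0,0.1,0,0.6,0],[0,0.1,0,0.9,0],[0,0.1,0,1.1,0],[0,0.1,0,1.1,0]]]'

```text
t: 25.7
tool_pos: [0.5506, -0.0029, 0.1576]
tool_rot: [-3.121, 0.356, -0.002]
contact_force: [1.1, 0.6, 2.3]
opening: 0.0001
grip_force: 1.7
```

servo_tool --increments '[[[0,0.1,0,0.2,0],[0,0.2,0,0.4,0],[0,0.2,0,0.5,0],[0,0.2,0,0.5,0]]]'

```text
t: 26.1
tool_pos: [0.5515, -0.0029, 0.1566]
tool_rot: [-3.121, 0.355, 0.005]
contact_force: [-12.6, 3.2, 24.7]
opening: 0.0002
grip_force: 12.7
```

```bash
python3 go.py
```

```text
t 26.1 pos [ 0.5515 -0.0029  0.1566] yaw -12.99 F [-12.6   3.2  24.7] open 0.0002 grip 12.7
tube frame rel mouth (mm) [ 15.5 -22.5  24.8]
```

The right flap is against its stop too. I'll retreat and check.

servo_tool --increments '[[[0,-0.2,0,-1,0],[0,-0.2,0,-4,0],[0,-1,0,-8,0],[0,-4,0,-10,0],[0,-8,0,-11,0]]]'

```text
t: 26.6
tool_pos: [0.4739, 0.0143, 0.2639]
tool_rot: [3.121, -0.357, 0.001]
contact_force: [-0.8, 0.8, 0.1]
opening: 0.0001
grip_force: 0.0
```

servo_tool --increments '[[[0,-3,2,0,0],[0,-4,6,0,0],[0,-4,10,0,0],[0,-4,10,0,0],[0,-4,10,0,0]]]'

```text
t: 27.1
tool_pos: [0.4117, -0.0741, 0.2611]
tool_rot: [-3.12, 0.36, 0.004]
contact_force: [-0.3, -0.4, 0.1]
opening: 0.0001
grip_force: 0.0
```

```bash
python3 go.py; python3 - <<'E'
from h import *
a=snap('scene','s7');b=snap('top','t7')
r=lambda x:cv2.resize(x[:,:,::-1],(400,400),interpolation=cv2.INTER_CUBIC)
cv2.imwrite('pics/c7.png',np.vstack([np.hstack([r(b['img'][170:250,265:345]),r(a['img'][190:270,275:355])]),cv2.resize(b['img'][130:350,120:480,::-1],(800,200))]))
E
```

```text
t 27.1 pos [ 0.4117 -0.0741  0.2611] yaw -13.15 F [-0.3 -0.4  0.1] open 0.0001 grip 0.0
tube frame rel mouth (mm) [ -36.3 -123.2  175.3]
```

View pics/c7.png

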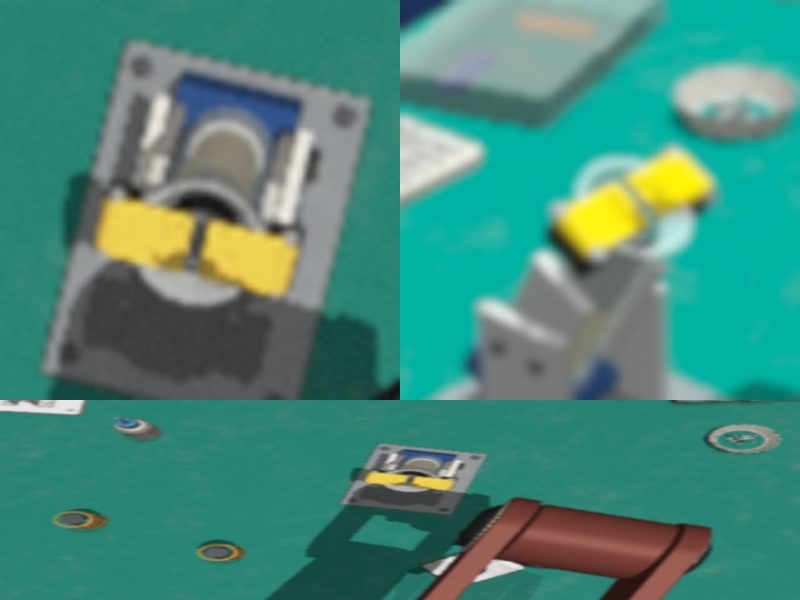

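Both flaps lie flat over the mouth, at crop (145,235) and (250,258) in the top view. The bottle and dish are where they were, and the arm is clear.

```bash
python3 -c "
from station import ctrl
print(ctrl.finish_job())"
```

```text
the job is handed in; nothing more can be done
None
```

The job is handed in at about 27 s: brass at the bottom, black on top of it and both flaps against their stops, but one regrip descent read 155 N for a moment, above the 120 N wrist limit, so the run may be judged failed on that.

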